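Free the baked-in fume filter cartridge

ROBOT

A 6-joint arm with a two-finger parallel gripper is mounted at the origin on a cart in front of the work surface, level with it; the furniture and walls round the work are solid. World frame = base frame: x ahead of the robot, y to its left, z up, the work surface at z = 0. Lengths are in m, angles in rad, forces in N, time in s.
With the tool pointing down it reaches from about 0.275 to 0.975 m from the base axis. Payload 8.4 kg.
Tool frame: the origin (TCP) lies on the centre line of the jaws, within the pads' length; the fingertips stand 17 mm ahead of it and the grasp point (between the pads) lies 2 mm behind it (r.tcp_to_tips is the z of the fingertips in the tool frame, in m); z points along the fingers, y is the line along which they close (so a half turn about z gives the same grasp; the last joint's range is limited). The gripper opens to 92 mm and grips with 3 to 60 N. Pads are 20 mm wide; open, the fingers measure 128 mm over their backs; the gripper's body (75 mm by 189 mm) begins 69 mm behind the grasp point.
Start: joints at [1.283, 0.353, 1.633, -0, 1.155, -0.002], TCP at [0.176, 0.6, 0.21] pointing down, gripper open.
Joint ranges: [-2.63, 2.63], [-0.92, 2.1], [0.06, 2.66], [-1.3, 4.44], [0, 2.69], [-3.02, 3.02]. Speed limits (rad/s): [2.22, 2.22, 2.79, 3.14, 3.14, 3.14].

INTERFACE

Orientations are given as a unit quaternion [w, x, y, z].
In Python, from plant import r gives the robot as it stands.
- The arm moves only by the tool jog_arm, never from a script. Its argument "targets" is a list of rows, each a list of 7 numbers: the shift along the tool's x, y, z as a fraction of full scale, then the turn, a rotation vector about the tool's x, y, z as a fraction of full scale, then the closure, from 0 (fully open) to 1 (shut). A call has 1 to 12 rows; each row is the pose to reach, as a shift and turn from the pose commanded when the call began, along the tool's axes at that moment; what a row does not reach only later rows make up. Full scale, the value 1, is 300 mm for a shift and 30 degrees for a turn. A row lasts 1/12 s, in which the tool goes at most 41.7 mm and 7.16 degrees, less where a joint would pass 70% of its speed; a pose out of reach is approached as far as the arm can. A call with a number of a shift or a turn outside -1 to 1 is refused whole. A call with a gripper value outside its range is refused whole. The fingers move at their own pace and stop on an object; "grip_force" is the grip in N (left out, the last holds). Time passes only in rows, so rows that repeat a pose let the fingers close. It gives the time, the measured TCP pose, the force, the opening and the grip force at its end, in the units of the state.
- r.get_state(): the state, without advancing time (a new reading comes with each control period).
- r.camera(name): name is "scene" or "side" or "wrist"; returns a dict with "frame" (384x512x3 uint8, red, green, blue), "fx", "fy", "cx", "cy" (pixels), "position" and "attitude" of the camera in the world. Camera axes: x right, y down, z forward; pixel columns grow to the right and rows downward; lengths in m; the calibration is good to about 2 mm. The wrist camera is an equidistant fisheye: a pixel r from the principal point sees the ray r / f radians off the axis. A picture is of the moment at which its call begins. There is no depth.
- r.sign_off(): hands the job in; it is judged then, once.
The state is a dict: "clock": time; "joint_pos": joint angles; "qd": joint speeds; "joint_torque": joint torques, N m; "tcp_pos": TCP position; "orientation": TCP orientation; "ft_force": force on the tool from outside, world axes, zero at the start; "ft_torque": the same for the moment, N m; "gripper_width": finger opening in m; "gripper_force": force on a finger pad.
Only numpy, scipy, OpenCV 4.12 (cv2) and the standard library are available. Lean on these libraries where they do the work, as an engineer would, in place of code of your own. Each camera call takes 0.05 s, during which the arm holds its last target. There are 200 camera calls.

TASK

The white filter cartridge with the blue grip bar is baked fast in the grey filter unit. Turn it a quarter turn anticlockwise until its lugs reach the open slots of the black collar, then work it loose by twisting it back and forth while pulling up gently: a straight pull only drags up the unit's sprung aluminium plate, which must not come up more than a few millimetres. Stand the cartridge upright on its spigot in the empty black tray, let go of it, and leave the other things on the bench alone.

Things in the scene. Friction and masses are not known exactly. Their poses are not given: they have to be found in the camera images.
- filter_unit: grey square bench filter unit, 150 x 150 x 63 mm, fixed. Origin: centre of its underside; z up. On top lies a sprung aluminium plate (top face 63 mm above the bench) that carries a black bayonet collar, centred on the unit
- collar (a point): centre of the black collar, level with its top, 83 mm above the bench. The collar is 20 mm high, 48 mm in outer radius. It has two open slots, each 80 degrees wide, centred on the unit's +x and -x (green marks), and between them two covered channels for the lugs. Red marks, 72 degrees clockwise (from above) of the green ones, show about where the lugs stand locked
- slot (a point): middle of the open slot on the unit's +x side, on the plate's top face, 37 mm from the axis; the other slot lies opposite. In the slots the cartridge can twist about 25 degrees either way: anticlockwise a lug meets a solid stop; clockwise it meets the cover's edge, or goes back under the cover if it has risen less than 2 mm. The sides guide the lugs for the first 20 mm of rise
- seat (a joint): lift of the sprung plate with its collar, in m: 0 resting on the unit, at most 0.02. With the cartridge's weight, an upward pull of about 16 N starts to lift it and about 19 N holds it up 8 mm, which is too far; it springs back when the pull goes
- cartridge: white round filter cartridge, 103 mm high, 0.14 to 0.28 kg. Origin: bottom centre of its spigot; z up its axis; x along the blue grip bar and the lugs. From the origin: grey spigot 30 mm in diameter to 32 mm, body 56 mm in diameter to 66 mm, grip bar to 103 mm. Locked, its x stands 65 to 80 degrees clockwise of the unit's x and the origin is 31 mm above the bench
- grip_bar (a point): point on the cartridge's axis inside the blue grip bar, 88 mm above the origin. The bar is 52 mm long along the cartridge's x, 14 mm thick along its y, and stands free from 66 to 103 mm above the origin
- lug (a point): middle of the lug on the cartridge's +x side, 36 mm from the axis, 35 mm above the origin; its twin is opposite. Lugs are 16 mm wide, 6 mm thick and reach 40 mm from the axis. Four rubber pads clamp the spigot: 20 to 35 N against a straight pull, 0.3 to 0.5 N m against twisting. While it is turned only a few N lift it, 1 to 3 mm a stroke of 0.5 rad; after 20 to 22 mm of rise it is free
- waste_tray: empty black tray, 116 (x) x 158 (y) x 24 mm high, loose, 0.35 kg; origin at the centre of its underside, z up; inner floor 3 mm above that, about 104 x 138 mm between the walls
Not all that is in view belongs to the job. Leave any yellow look-alike of the cartridge alone.

How it is judged:
By the outcome, as a careful person would: the job done as asked, in the order asked, and still so for the second after the job is handed in, with the robot touching nothing.
It also fails if it takes over 64 s, if anything falls off the work surface, if the arm or the gripper's body presses on something with over 40 N, if the wrist force passes 120 N, or if a joint passes its speed limit or range.

## Working session

There is one attempt and no reset: what is moved stays moved. The work goes in short steps, Python scripts to look and compute and a tool call to move; the robot and the scene stay as the last step left them, time stands still between calls to the robot, and variables do not carry over. Pictures are saved under pics/ and viewed, at most 10 in all, crops included, and the job is handed in when it is done.

Besides the shell and the picture viewer there is one more tool, called as a command line: name --pt "numbers of a row" for each row, then --argument value for the rest. jog_arm: Moves the arm, as the interface text tells. Its arguments: {"type":"object","properties":{"targets":{"type":"array"},"grip_force":{"type":"number"}},"required":["targets"]}

```bash
mkdir -p pics; ls
cat > h.py <<'E'
import numpy as np, cv2
from plant import r
from scipy.spatial.transform import Rotation as R
def q2R(q): return R.from_quat([q[1],q[2],q[3],q[0]])
def snap(n,f):
    c=r.camera(n); cv2.imwrite('pics/'+f,c['frame'][:,:,::-1]); return c
def camR(c):
    a=np.array(c['attitude'],float)
    return a if a.shape==(3,3) else q2R(a).as_matrix()
def proj(c,p):
    v=camR(c).T@(np.array(p)-np.array(c['position'])); return c['cx']+c['fx']*v[0]/v[2],c['cy']+c['fy']*v[1]/v[2]
def onz(c,u,v,z):
    d=camR(c)@np.array([(u-c['cx'])/c['fx'],(v-c['cy'])/c['fy'],1]); p=np.array(c['position']); return p+d*(z-p[2])/d[2]
E
python3 - <<'E'
from h import *
import pickle
cs={}
for n in ['scene','side']:
    c=snap(n,n+'0.png'); cs[n]=c
    print(n,c['position'],c['attitude'],c['fx'],c['cx'],c['cy'])
pickle.dump(cs,open('c0.pkl','wb'))
s=r.get_state(); print(s)
cv2.imwrite('pics/both.png',np.vstack([cs['scene']['frame'],cs['side']['frame']])[:600,:,::-1])
E
```

```text
pics
scene [-0.24401068 -0.64507639  0.67045266] [-0.42833998  0.75340783 -0.43733449  0.24008344] 379.786654138683 251.69709489671524 189.25934324497436
side [ 0.20907766 -1.10397769  0.85377247] [-0.43885259  0.88031171 -0.16556812  0.07104152] 439.59172143905647 251.75793178420722 186.2762059397576
{'clock': 0.1, 'joint_pos': array([ 1.28259802e+00,  3.53560020e-01,  1.63406203e+00,  1.76679177e-05,
        1.15520048e+00, -2.41024937e-03]), 'qd': array([-0.00285993, -0.00092883, -0.00123704, -0.00160742, -0.00183119,
        0.00041275]), 'joint_torque': array([-6.45380405e-04, -5.94907379e+01, -3.34929407e+01,  6.98242360e-02,
        1.83202821e-02, -8.90882461e-06]), 'tcp_pos': array([0.17606764, 0.59921496, 0.20974959]), 'orientation': array([-9.70337693e-05,  1.42411750e-01,  9.89807312e-01, -6.07288516e-04]), 'ft_force': array([-0.0316683 ,  0.07813053,  0.0617291 ]), 'ft_torque': array([-0.01650005,  0.03358145,  0.02340777]), 'gripper_force': 0.0, 'gripper_width': 0.09188792136471562}
```

View pics/scene0.png

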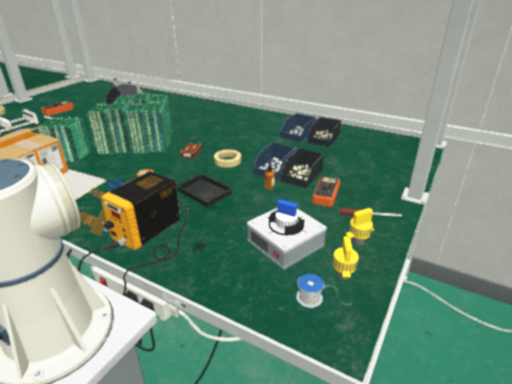

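View pics/side0.png

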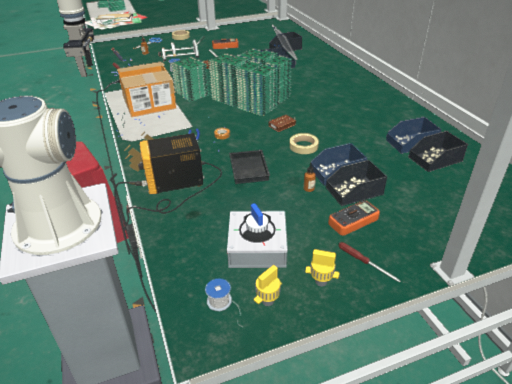

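The scene view has the white cartridge with its blue bar in the grey unit at scene (287,225) and side (257,225). Yellow look-alikes stand at scene (345,258) and (361,225), and side (268,285) and (323,265). The empty black tray is at scene (205,190), side (250,166). The parts boxes at scene (302,165) hold items, so they aren't the tray. The white and blue one in the unit is the one meant; I'll confirm it in an enlarged crop.

Run:
```python
from h import *
import pickle
cs=pickle.load(open('c0.pkl','rb'))
a=cs['scene']['frame'][190:270,240:340]; b=cs['side']['frame'][195:275,215:305]
t=cs['scene']['frame'][165:215,170:240]; u=cs['side']['frame'][140:190,220:285]
f=lambda x,s:cv2.resize(x,None,fx=s,fy=s,interpolation=cv2.INTER_CUBIC)
C=np.zeros((600,800,3),np.uint8)
for im,x,y in[(f(a,4),0,0),(f(b,4),400,0),(f(t,4),0,330),(f(u,4),400,330)]: C[y:y+im.shape[0],x:x+im.shape[1]]=im
cv2.imwrite('pics/crop1.png',C[:,:,::-1])
```

```text
(no output)
```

View pics/crop1.png

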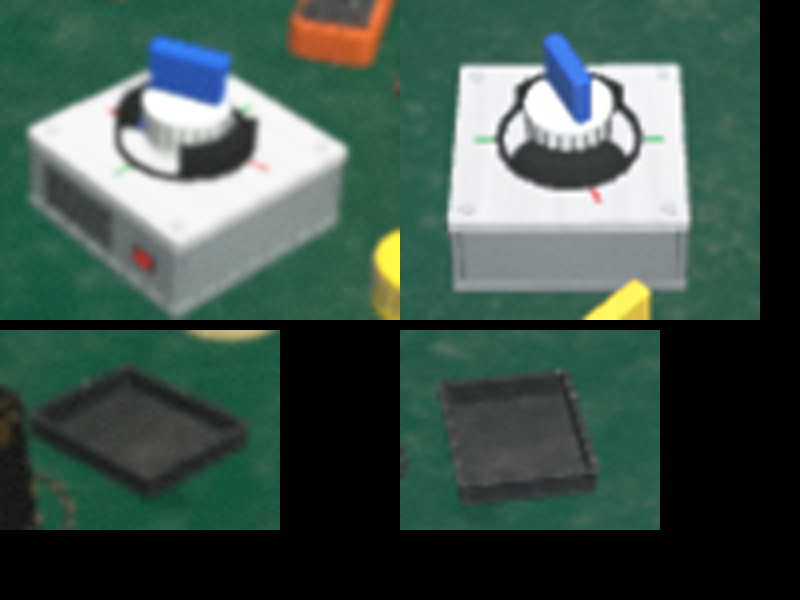

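The crop confirms it: white ribbed body, blue bar, in the grey unit with a black collar, with green marks left and right in the side view. The tray is empty. Now fit the poses.

```bash
cat > fit.py <<'E'
from h import *
import pickle
from scipy.optimize import least_squares
cs=pickle.load(open('c0.pkl','rb'))
def fit(ob,x0):
    # ob: list (cam, local xyz, pix, )
    def f(x):
        c,s=np.cos(x[2]),np.sin(x[2]); o=[]
        for n,l,p in ob:
            w=[x[0]+c*l[0]-s*l[1],x[1]+s*l[0]+c*l[1],l[2]]
            o+=list(np.array(proj(cs[n],w))-p)
        return o
    z=least_squares(f,x0); return z.x,np.round(z.fun.reshape(-1,2),1).tolist()
S=lambda x,y:(240+x/4-.4,190+y/4-.4)
D=lambda x,y:(215+x/4-.4,195+y/4-.4)
h=.075
ob=[('scene',(-h,h,.063),S(28,130)),('scene',(-h,-h,.063),S(180,243)),('scene',(h,-h,.063),S(348,150)),
('side',(-h,h,.063),D(62,65)),('side',(h,h,.063),D(280,65)),('side',(h,-h,.063),D(290,228)),('side',(-h,-h,.063),D(48,228)),
('side',(-h,-h,.0),D(55,290)),('side',(h,-h,0),D(286,290)),('scene',(-h,-h,.0),S(180,315))]
g=onz(cs['side'],257,230,.063); print(g)
U=fit(ob,[g[0],g[1],0]); print('unit',U)
S=lambda x,y:(170+x/4-.4,165+y/4-.4)
D=lambda x,y:(220+x/4-.4,140+y/4-.4)
a,b=.058,.079
ob=[('scene',(-a,b,.024),S(35,82)),('scene',(a,b,.024),S(125,37)),('scene',(a,-b,.024),S(246,100)),('scene',(-a,-b,.024),S(150,151)),
('side',(-a,b,.024),D(42,52)),('side',(a,b,.024),D(168,42)),('side',(a,-b,.024),D(196,143)),('side',(-a,-b,.024),D(60,157)),('side',(a,-b,.0),D(196,160)),('side',(-a,-b,0),D(62,173))]
g=onz(cs['side'],250,166,.01)
for t in (0,.3):print('tray',fit(ob,[g[0],g[1],t]))
print('tool R',q2R(r.get_state()['orientation']).as_matrix().round(3))
c=snap('wrist','w0.png'); print(c['position'],camR(c).round(2),c['fx'],c['cx'],c['cy'])
E
python3 fit.py
```

```text
[ 0.50815707 -0.30736269  0.063     ]
unit (array([ 0.50851404, -0.30680319, -0.3783661 ]), [[0.6, -0.2], [0.2, -0.2], [0.2, -0.4], [0.1, 0.6], [-0.2, 0.3], [-0.1, -1.3], [0.2, -1.1], [-0.2, 0.6], [0.2, 0.5], [-0.6, 1.1]])
tray (array([ 0.61516646,  0.04746998, -0.22666566]), [[-2.7, -0.3], [1.1, -1.4], [2.0, -1.9], [-0.5, -0.4], [-1.0, -0.4], [0.4, -0.9], [0.9, -0.1], [-0.9, -0.2], [0.9, 1.6], [-1.1, 1.8]])
tray (array([ 0.61516646,  0.04746998, -0.22666553]), [[-2.7, -0.3], [1.1, -1.4], [2.0, -1.9], [-0.5, -0.4], [-1.0, -0.4], [0.4, -0.9], [0.9, -0.1], [-0.9, -0.2], [0.9, 1.6], [-1.1, 1.8]])
tool R [[-0.959  0.282 -0.   ]
 [ 0.282  0.959 -0.001]
 [ 0.    -0.001 -1.   ]]
[0.11140132 0.61765109 0.38457244] [[ 0.28  0.93  0.23]
 [ 0.96 -0.27 -0.07]
 [-0.    0.24 -0.97]] 297.3186396354542 250.61716930207243 190.89204063215757
```

```bash
cat > go.py <<'E'
from h import *
import sys
# usage: go.py x y z yaw(deg, of tool x): prints fractions from the measured pose to target
x,y,z,yaw=map(float,sys.argv[1:5]); s=r.get_state(); Rt=q2R(s['orientation'])
T=R.from_matrix(np.column_stack([[np.cos(np.radians(yaw)),np.sin(np.radians(yaw)),0],[np.sin(np.radians(yaw)),-np.cos(np.radians(yaw)),0],[0,0,-1]]))
print('shift',(Rt.inv().apply(np.array([x,y,z])-s['tcp_pos'])/.3).round(3),'turn',((Rt.inv()*T).as_rotvec()/np.radians(30)).round(3), 'j',s['joint_pos'].round(2),'tcp',s['tcp_pos'].round(4),'F',s['ft_force'].round(1),s['ft_torque'].round(2),'w',s['gripper_width'],'t',s['clock'])
E
python3 go.py .316 .35 .3 133.6
```

```text
shift [-0.682 -0.666 -0.3  ] turn [-0.002  0.     1.001] j [ 1.28  0.35  1.63 -0.    1.16 -0.  ] tcp [0.1761 0.5993 0.2099] F [0.2 0.9 0.2] [ 0.03  0.04 -0.01] w 0.09175030122109575 t 0.15
```

jog_arm --pt "-0.682 -0.666 -0.3 0 0 1 0" --pt "-0.682 -0.666 -0.3 0 0 1 0" --pt "-0.682 -0.666 -0.3 0 0 1 0" --pt "-0.682 -0.666 -0.3 0 0 1 0" --pt "-0.682 -0.666 -0.3 0 0 1 0" --pt "-0.682 -0.666 -0.3 0 0 1 0" --pt "-0.682 -0.666 -0.3 0 0 1 0" --pt "-0.682 -0.666 -0.3 0 0 1 0" --pt "-0.682 -0.666 -0.3 0 0 1 0" --pt "-0.682 -0.666 -0.3 0 0 1 0" --grip_force 30

```text
clock: 0.98
tcp_pos: [0.3162, 0.3505, 0.3003]
orientation: [-0.0, 0.394, 0.919, 0.0]
ft_force: [-0.3, 0.5, 0.1]
gripper_width: 0.092
gripper_force: 0.0
```

```bash
python3 go.py .40 .07 .3 104
```

```text
shift [-0.87  -0.441  0.   ] turn [ 0.    -0.001  0.984] j [0.83 0.03 1.84 0.   1.28 0.07] tcp [0.3162 0.3505 0.3003] F [-0.3  0.5  0.1] [ 0.02  0.07 -0.02] w 0.09203409212945889 t 0.9833
```

jog_arm --pt "-0.87 -0.441 0 0 0 0.984 0" --pt "-0.87 -0.441 0 0 0 0.984 0" --pt "-0.87 -0.441 0 0 0 0.984 0" --pt "-0.87 -0.441 0 0 0 0.984 0" --pt "-0.87 -0.441 0 0 0 0.984 0" --pt "-0.87 -0.441 0 0 0 0.984 0" --pt "-0.87 -0.441 0 0 0 0.984 0" --pt "-0.87 -0.441 0 0 0 0.984 0" --pt "-0.87 -0.441 0 0 0 0.984 0"

```text
clock: 1.73
tcp_pos: [0.4009, 0.0694, 0.2996]
orientation: [-0.001, 0.616, 0.788, -0.0]
ft_force: [-0.1, 0.2, 0.1]
gripper_width: 0.0917
gripper_force: 0.0
```

```bash
python3 go.py .48 -.21 .28 86
```

```text
shift [-0.968  0.032  0.065] turn [-0.003 -0.001  0.597] j [ 0.17 -0.09  1.95  0.    1.28 -0.08] tcp [0.4009 0.0694 0.2996] F [-0.1  0.2  0.1] [-0.03  0.1   0.02] w 0.09174883971740512 t 1.7333
```

jog_arm --pt "-0.968 0.032 0.065 0 0 0.6 0" --pt "-0.968 0.032 0.065 0 0 0.6 0" --pt "-0.968 0.032 0.065 0 0 0.6 0" --pt "-0.968 0.032 0.065 0 0 0.6 0" --pt "-0.968 0.032 0.065 0 0 0.6 0" --pt "-0.968 0.032 0.065 0 0 0.6 0" --pt "-0.968 0.032 0.065 0 0 0.6 0" --pt "-0.968 0.032 0.065 0 0 0.6 0" --pt "-0.968 0.032 0.065 0 0 0.6 0"

```text
clock: 2.48
tcp_pos: [0.4817, -0.2082, 0.2794]
orientation: [-0.001, 0.731, 0.683, -0.0]
ft_force: [0.2, -0.4, -0.6]
gripper_width: 0.0919
gripper_force: 0.0
```

```bash
python3 - <<'E'
from h import *
import pickle
c=snap('wrist','w1.png'); pickle.dump(c,open('w1.pkl','wb'))
cv2.imwrite('pics/w1b.png',cv2.resize(c['frame'],(800,600),interpolation=cv2.INTER_CUBIC)[:,:,::-1])
E
python3 go.py .5085 -.3068 .2 86
```

```text
shift [-0.325  0.113  0.265] turn [-0.004 -0.003  0.006] j [-0.41  0.13  1.76  0.    1.25 -0.34] tcp [ 0.4812 -0.2072  0.2797] F [-0.1  0.7 -0.4] [-0.13  0.09 -0.04] w 0.0919321350768172 t 2.5333
```

View pics/w1b.png

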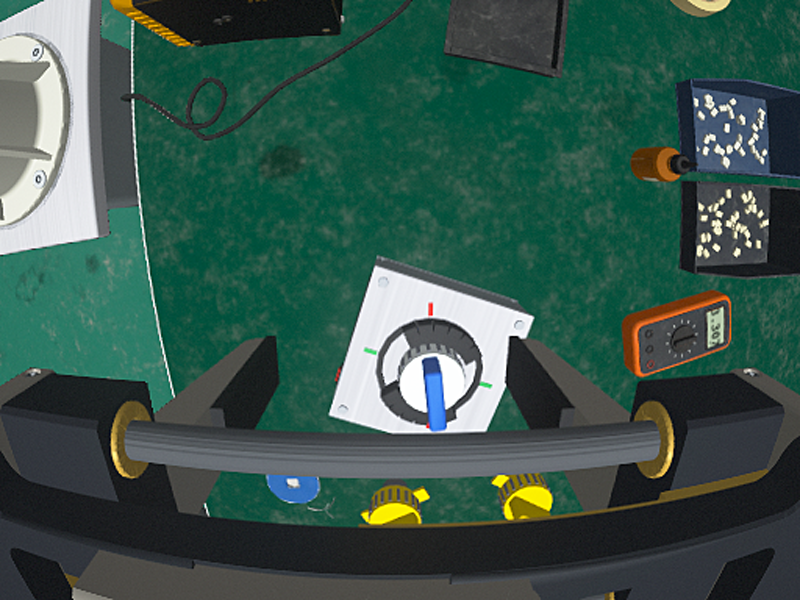

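The wrist view shows the unit from above. The bar's top runs (433,360) to (437,430), pointing nearly along the view's vertical. Green marks are at (370,351) and (485,385), the red one at (431,309), and the body-top circle is centred near (432,384).

```bash
cat >> h.py <<'E'
def fish(c,u,v,z,k=1.5625):
    a=np.array([(u+.5)/k-.5-c['cx'],(v+.5)/k-.5-c['cy']]); n=np.hypot(*a); t=n/c['fx']
    d=camR(c)@np.array([*(np.sin(t)*a/n),np.cos(t)]); p=np.array(c['position']); return p+d*(z-p[2])/d[2]
E
python3 - <<'E'
from h import *
import pickle
c=pickle.load(open('w1.pkl','rb'))
P=lambda u,v,z:fish(c,u,v,z)[:2]
ang=lambda d:np.degrees(np.arctan2(d[1],d[0])).round(1)
A,B,C=P(377,265,.063),P(535,316,.063),P(329,415,.063)
print('corners',A,B,C,np.linalg.norm(B-A),np.linalg.norm(C-A),'centre',(B+C)/2,'yaw',ang(B-A),ang(C-A)+90)
g,h=P(370,351,.063),P(485,385,.063); print('green',(g+h)/2,ang(h-g),np.linalg.norm(h-g))
a,b=P(433,360,.134),P(437,430,.134);print('bar',a,b,(a+b)/2,np.linalg.norm(a-b),ang(a-b))
print('collar',P(429,371,.083),'body',P(432,384,.097)); print('red',P(431,309,.063))
# tray corners z=.024
for q in[(447,50),(560,76),(568,0)]:print('tray',q,P(*q,.024))
E
```

```text
corners [ 0.46795556 -0.20829131] [ 0.60669366 -0.26352773] [ 0.41103297 -0.34870702] 0.1493295737634357 0.15151486606387335 centre [ 0.50886331 -0.30611737] yaw -21.7 -22.099999999999994
green [ 0.50773072 -0.30654555] -21.9 0.1120444113302902
bar [ 0.50727787 -0.2699172 ] [ 0.50833451 -0.33009778] [ 0.50780619 -0.30000749] 0.060189860607048166 91.0
collar [ 0.5067044  -0.30029004] body [ 0.50799564 -0.3064585 ]
red [ 0.51213475 -0.25030406]
tray (447, 50) [ 0.54488876 -0.01512429]
tray (560, 76) [ 0.65337795 -0.04003599]
tray (568, 0) [0.67178838 0.04274547]
```

```bash
python3 go.py .508 -.3065 .2 90;  python3 go.py .508 -.3065 .12 90
```

```text
shift [-0.325  0.112  0.265] turn [-0.004 -0.003 -0.128] j [-0.41  0.13  1.76  0.    1.25 -0.34] tcp [ 0.4812 -0.2072  0.2797] F [-0.1  0.7 -0.4] [-0.13  0.09 -0.04] w 0.0919321350768172 t 2.5333
shift [-0.325  0.112  0.532] turn [-0.004 -0.003 -0.128] j [-0.41  0.13  1.76  0.    1.25 -0.34] tcp [ 0.4812 -0.2072  0.2797] F [-0.1  0.7 -0.4] [-0.13  0.09 -0.04] w 0.0919321350768172 t 2.5333
```

jog_arm --pt "-0.325 0.112 0.265 0 0 -0.128 0.3" --pt "-0.325 0.112 0.265 0 0 -0.128 0.3" --pt "-0.325 0.112 0.265 0 0 -0.128 0.3" --pt "-0.325 0.112 0.265 0 0 -0.128 0.3" --pt "-0.325 0.112 0.4 0 0 -0.128 0.3" --pt "-0.325 0.112 0.5 0 0 -0.128 0.3" --pt "-0.325 0.112 0.5 0 0 -0.128 0.3" --pt "-0.325 0.112 0.5 0 0 -0.128 0.3"

```text
clock: 3.2
tcp_pos: [0.5073, -0.3059, 0.1304]
orientation: [-0.002, 0.707, 0.708, -0.0]
ft_force: [0.2, -0.1, 1.3]
gripper_width: 0.0643
gripper_force: 0.0
```

```bash
python3 go.py .508 -.3065 .12 90;python3 - <<'E'
from h import *
import pickle
c=snap('wrist','w2.png'); pickle.dump(c,open('w2.pkl','wb'))
cv2.imwrite('pics/w2b.png',cv2.resize(c['frame'][170:320,156:356],(800,600),interpolation=cv2.INTER_CUBIC)[:,:,::-1])
E
```

```text
shift [-0.002  0.002  0.035] turn [-0.005 -0.004  0.002] j [-0.55  0.39  1.77  0.    0.98 -0.55] tcp [ 0.5073 -0.3059  0.1304] F [ 0.2 -0.1  1.3] [-0.08  0.08 -0.05] w 0.06434761633677152 t 3.2
```

View pics/w2b.png

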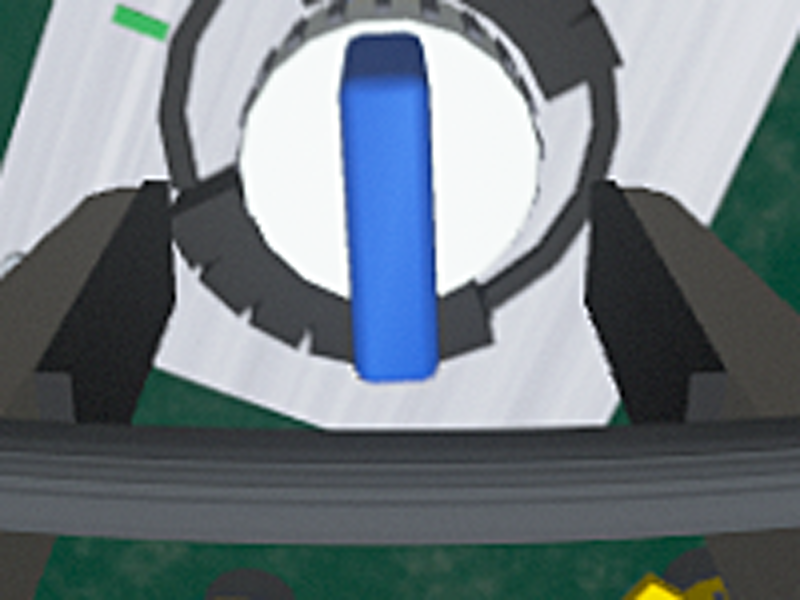

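The bar sits midway between the fingers; its top runs (385,80) to (397,375). I'll compute its angle.

Run:
```python
from h import *
import pickle
c=pickle.load(open('w2.pkl','rb'))
a,b=[fish(c,u+156*4,v+170*4,.134,4)[:2] for u,v in[(385,80),(397,378)]]
print(a,b,(a+b)/2,np.linalg.norm(a-b),np.degrees(np.arctan2(*(a-b)[::-1])))
```

```text
[ 0.50770936 -0.28117367] [ 0.50977649 -0.33067596] [ 0.50874292 -0.30592481] 0.04954542780709176 92.39118578211732
```

jog_arm --pt "-0.002 0.003 0.037 0 0 -0.08 0.3" --pt "-0.002 0.003 0.037 0 0 -0.08 0.3" --pt "-0.002 0.003 0.037 0 0 -0.08 0.3" --pt "-0.002 0.003 0.037 0 0 -0.08 1" --pt "-0.002 0.003 0.037 0 0 -0.08 1" --pt "-0.002 0.003 0.037 0 0 -0.08 1" --pt "-0.002 0.003 0.037 0 0 -0.08 1" --pt "-0.002 0.003 0.037 0 0 -0.08 1" --pt "-0.002 0.003 0.037 0 0 -0.08 1" --grip_force 60

```text
clock: 4.0
tcp_pos: [0.5083, -0.3095, 0.1199]
orientation: [0.0, 0.693, 0.721, -0.0]
ft_force: [-0.1, 0.2, -0.5]
gripper_width: 0.0263
gripper_force: 0.0
```

```bash
python3 go.py .508 -.3065 .12 122.4
```

```text
shift [ 0.01  -0.001 -0.   ] turn [ 0.     0.    -1.002] j [-0.55  0.41  1.78 -0.    0.96 -0.59] tcp [ 0.5083 -0.3095  0.1199] F [-0.1  0.2 -0.5] [-0.1   0.04  0.04] w 0.026310636052139194 t 4.0
```

jog_arm --pt "0.01 0 0 0 0 0 1" --pt "0.01 0 0 0 0 0 1" --pt "0.01 0 0 0 0 0 1" --pt "0.01 0 0 0 0 0 1" --pt "0.01 0 0 0 0 0 1" --pt "0.01 0 0 0 0 0 1"

```text
clock: 4.5
tcp_pos: [0.5085, -0.3061, 0.1198]
orientation: [-0.0, 0.693, 0.721, 0.0]
ft_force: [3.4, 4.4, -0.4]
gripper_width: 0.0128
gripper_force: 60.0
```

```bash
python3 go.py .508 -.3065 .12 122.4
```

```text
shift [-0.001 -0.002 -0.001] turn [ 1.000e-03 -1.000e-03 -1.002e+00] j [-0.54  0.4   1.78  0.    0.96 -0.59] tcp [ 0.5085 -0.3061  0.1198] F [ 3.4  4.4 -0.4] [ 0.46 -0.45  0.06] w 0.012833076053835648 t 4.5
```

jog_arm --pt "0 0 0 0 0 -0.15 1" --pt "0 0 0 0 0 -0.3 1" --pt "0 0 0 0 0 -0.45 1" --pt "0 0 0 0 0 -0.6 1" --pt "0 0 0 0 0 -0.75 1" --pt "0 0 0 0 0 -0.9 1" --pt "0 0 0 0 0 -1 1" --pt "0 0 0 0 0 -1 1"

```text
clock: 5.17
tcp_pos: [0.5076, -0.3065, 0.1197]
orientation: [-0.001, 0.481, 0.876, -0.0]
ft_force: [-0.9, 0.3, 1.2]
gripper_width: 0.0132
gripper_force: 60.1
```

```bash
python3 go.py .508 -.3065 .12 152.4
```

```text
shift [-0.001  0.001 -0.001] turn [-0.001 -0.002 -0.999] j [-0.55  0.4   1.78 -0.    0.96 -1.11] tcp [ 0.5076 -0.3065  0.1197] F [-0.9  0.3  1.2] [ 0.06  0.25 -0.39] w 0.013161669998498212 t 5.1667
```

jog_arm --pt "0 0 0 0 0 -0.15 1" --pt "0 0 0 0 0 -0.3 1" --pt "0 0 0 0 0 -0.45 1" --pt "0 0 0 0 0 -0.6 1" --pt "0 0 0 0 0 -0.75 1" --pt "0 0 0 0 0 -0.9 1" --pt "0 0 0 0 0 -1 1" --pt "0 0 0 0 0 -1 1"

```text
clock: 5.83
tcp_pos: [0.5078, -0.3065, 0.1197]
orientation: [-0.0, 0.239, 0.971, -0.0]
ft_force: [-1.1, 0.5, 0.6]
gripper_width: 0.0132
gripper_force: 60.1
```

jog_arm --pt "0 0 0 0 0 -0.1 1" --pt "0 0 0 0 0 -0.2 1" --pt "0 0 0 0 0 -0.2 1" --pt "0 0 0 0 0 -0.2 1"

```text
clock: 6.17
tcp_pos: [0.508, -0.3064, 0.1197]
orientation: [-0.0, 0.19, 0.982, -0.0]
ft_force: [-1.4, 0.5, 0.4]
gripper_width: 0.0133
gripper_force: 60.1
```

```bash
python3 go.py .508 -.3065 .12 158.2
python3 - <<'E'
from h import *
import pickle
c=snap('wrist','w3.png'); pickle.dump(c,open('w3.pkl','wb'))
cv2.imwrite('pics/w3b.png',cv2.resize(c['frame'][170:320,156:356],(800,600),interpolation=cv2.INTER_CUBIC)[:,:,::-1])
E
```

```text
shift [-0.    -0.    -0.001] turn [-0.    -0.001 -0.002] j [-0.55  0.4   1.78 -0.    0.96 -1.73] tcp [ 0.508  -0.3064  0.1197] F [-1.4  0.5  0.4] [ 0.1   0.18 -0.34] w 0.013328251876294937 t 6.1667
```

View pics/w3b.png

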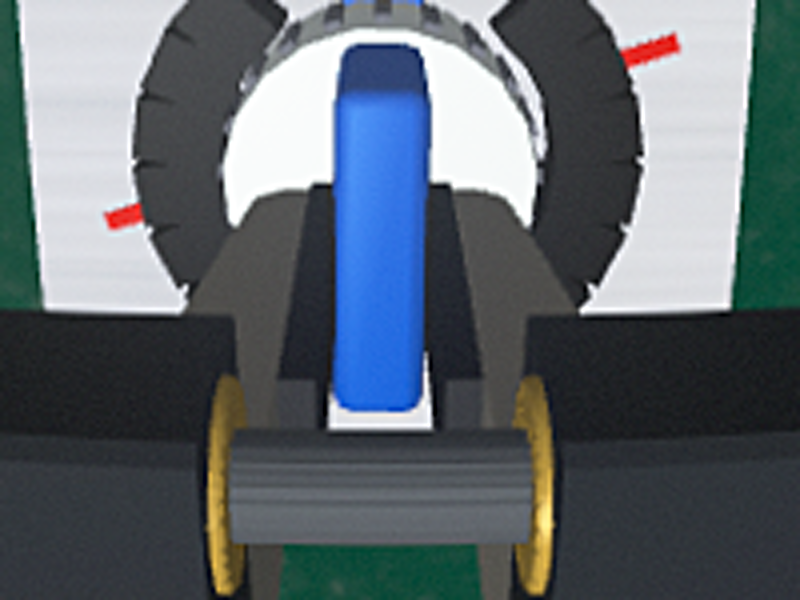

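The cartridge has turned: a blue lug shows at (385,0), between the cover ends at (275,10) and (495,15), so it is centred in the open slot. Now twist with a gentle lift.

jog_arm --pt "0 0 -0.0005 0 0 -0.2 1" --pt "0 0 -0.001 0 0 -0.4 1" --pt "0 0 -0.0015 0 0 -0.6 1" --pt "0 0 -0.002 0 0 -0.4 1" --pt "0 0 -0.0025 0 0 -0.2 1" --pt "0 0 -0.003 0 0 0 1" --pt "0 0 -0.0035 0 0 0.2 1" --pt "0 0 -0.004 0 0 0.4 1" --pt "0 0 -0.0045 0 0 0.6 1" --pt "0 0 -0.005 0 0 0.4 1" --pt "0 0 -0.0055 0 0 0.2 1" --pt "0 0 -0.006 0 0 0 1"

```text
clock: 7.22
tcp_pos: [0.5079, -0.306, 0.1209]
orientation: [-0.0, 0.187, 0.982, 0.0]
ft_force: [-0.6, 0.5, -5.9]
gripper_width: 0.0132
gripper_force: 60.2
```

```bash
python3 go.py .508 -.3065 .12 158.2
```

```text
shift [-0.001 -0.001  0.003] turn [ 0.001 -0.002  0.008] j [-0.54  0.4   1.78  0.    0.96 -1.74] tcp [ 0.5079 -0.306   0.1209] F [-0.6  0.5 -5.9] [ 0.14 -0.18 -0.47] w 0.01322890503530988 t 7.2167
```

jog_arm --pt "0 0 -0.001 0 0 -0.2 1" --pt "0 0 -0.0015 0 0 -0.4 1" --pt "0 0 -0.002 0 0 -0.6 1" --pt "0 0 -0.003 0 0 -0.4 1" --pt "0 0 -0.0035 0 0 -0.2 1" --pt "0 0 -0.004 0 0 0 1" --pt "0 0 -0.005 0 0 0.2 1" --pt "0 0 -0.0055 0 0 0.4 1" --pt "0 0 -0.006 0 0 0.6 1" --pt "0 0 -0.007 0 0 0.4 1" --pt "0 0 -0.0075 0 0 0.2 1" --pt "0 0 -0.008 0 0 0 1"

```text
clock: 8.22
tcp_pos: [0.5078, -0.306, 0.1231]
orientation: [-0.001, 0.187, 0.982, 0.0]
ft_force: [0.8, 0.4, -5.9]
gripper_width: 0.0131
gripper_force: 60.2
```

```bash
python3 go.py .508 -.3065 .12 158.2
```

```text
shift [-0.001 -0.001  0.01 ] turn [ 0.001 -0.002  0.008] j [-0.54  0.4   1.78  0.    0.96 -1.74] tcp [ 0.5078 -0.306   0.1231] F [ 0.8  0.4 -5.9] [ 0.13 -0.17 -0.48] w 0.013137269948292177 t 8.2167
```

jog_arm --pt "0 0 -0.001 0 0 -0.2 1" --pt "0 0 -0.002 0 0 -0.4 1" --pt "0 0 -0.0025 0 0 -0.6 1" --pt "0 0 -0.0035 0 0 -0.4 1" --pt "0 0 -0.0045 0 0 -0.2 1" --pt "0 0 -0.005 0 0 0 1" --pt "0 0 -0.006 0 0 0.2 1" --pt "0 0 -0.007 0 0 0.4 1" --pt "0 0 -0.0075 0 0 0.6 1" --pt "0 0 -0.0085 0 0 0.4 1" --pt "0 0 -0.0095 0 0 0.2 1" --pt "0 0 -0.01 0 0 0 1"

```text
clock: 9.22
tcp_pos: [0.5077, -0.3059, 0.1259]
orientation: [-0.001, 0.187, 0.982, 0.0]
ft_force: [-0.0, 0.5, -7.7]
gripper_width: 0.0131
gripper_force: 60.2
```

jog_arm --pt "0 0 -0.001 0 0 -0.2 1" --pt "0 0 -0.002 0 0 -0.4 1" --pt "0 0 -0.0025 0 0 -0.6 1" --pt "0 0 -0.0035 0 0 -0.4 1" --pt "0 0 -0.0045 0 0 -0.2 1" --pt "0 0 -0.005 0 0 0 1" --pt "0 0 -0.006 0 0 0.2 1" --pt "0 0 -0.007 0 0 0.4 1" --pt "0 0 -0.0075 0 0 0.6 1" --pt "0 0 -0.0085 0 0 0.4 1" --pt "0 0 -0.0095 0 0 0.2 1" --pt "0 0 -0.01 0 0 0 1"

```text
clock: 10.22
tcp_pos: [0.5078, -0.306, 0.1289]
orientation: [-0.001, 0.187, 0.982, 0.0]
ft_force: [0.5, 0.1, -7.4]
gripper_width: 0.0129
gripper_force: 60.2
```

```bash
python3 go.py .508 -.3065 .12 158.2
```

```text
shift [-0.001 -0.001  0.03 ] turn [ 0.001 -0.003  0.008] j [-0.54  0.39  1.78  0.    0.98 -1.74] tcp [ 0.5078 -0.306   0.1289] F [ 0.5  0.1 -7.4] [ 0.05 -0.26 -0.44] w 0.012948282098718848 t 10.2167
```

jog_arm --pt "0 0 -0.001 0 0 -0.2 1" --pt "0 0 -0.002 0 0 -0.4 1" --pt "0 0 -0.0025 0 0 -0.6 1" --pt "0 0 -0.0035 0 0 -0.4 1" --pt "0 0 -0.0045 0 0 -0.2 1" --pt "0 0 -0.005 0 0 0 1" --pt "0 0 -0.006 0 0 0.2 1" --pt "0 0 -0.007 0 0 0.4 1" --pt "0 0 -0.0075 0 0 0.6 1" --pt "0 0 -0.0085 0 0 0.4 1" --pt "0 0 -0.0095 0 0 0.2 1" --pt "0 0 -0.01 0 0 0 1"

```text
clock: 11.22
tcp_pos: [0.5078, -0.306, 0.132]
orientation: [-0.001, 0.187, 0.982, 0.0]
ft_force: [1.0, 0.0, -6.1]
gripper_width: 0.0133
gripper_force: 60.2
```

jog_arm --pt "0 0 -0.001 0 0 -0.2 1" --pt "0 0 -0.002 0 0 -0.4 1" --pt "0 0 -0.0025 0 0 -0.6 1" --pt "0 0 -0.0035 0 0 -0.4 1" --pt "0 0 -0.0045 0 0 -0.2 1" --pt "0 0 -0.005 0 0 0 1" --pt "0 0 -0.006 0 0 0.2 1" --pt "0 0 -0.007 0 0 0.4 1" --pt "0 0 -0.0075 0 0 0.6 1" --pt "0 0 -0.0085 0 0 0.4 1" --pt "0 0 -0.0095 0 0 0.2 1" --pt "0 0 -0.01 0 0 0 1"

```text
clock: 12.22
tcp_pos: [0.5078, -0.3059, 0.1349]
orientation: [-0.001, 0.187, 0.982, 0.0]
ft_force: [1.2, 0.2, -7.2]
gripper_width: 0.013
gripper_force: 60.1
```

```bash
python3 go.py .508 -.3065 .12 158.2
python3 - <<'E'
from h import *
c=snap('wrist','w4.png');d=snap('side','s4.png')
a=cv2.resize(c['frame'][170:320,156:356],(533,400),interpolation=cv2.INTER_CUBIC);b=cv2.resize(d['frame'][160:280,215:295],(267,400),interpolation=cv2.INTER_CUBIC)
cv2.imwrite('pics/x4.png',np.hstack([a,b])[:,:,::-1])
E
```

```text
shift [-0.002 -0.001  0.05 ] turn [ 0.001 -0.003  0.009] j [-0.54  0.39  1.77  0.    0.99 -1.74] tcp [ 0.5078 -0.3059  0.1349] F [ 1.2  0.2 -7.2] [ 0.05 -0.27 -0.35] w 0.013027816270397735 t 12.2167
```

View pics/x4.png

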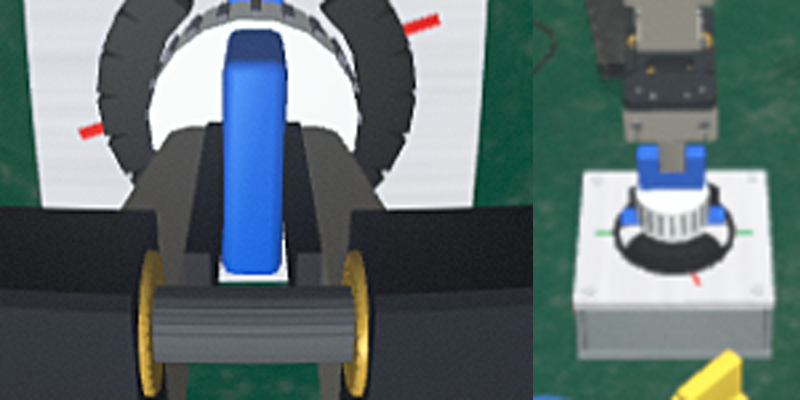

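The cartridge is rising: in the side crop its lugs at (628,215) and (715,215) stand up in the collar's slots, and the plate is still flat. Same grip in the wrist view, with the cover ends clear of the bar. I'll carry on.

jog_arm --pt "0 0 -0.001 0 0 -0.2 1" --pt "0 0 -0.002 0 0 -0.4 1" --pt "0 0 -0.0025 0 0 -0.6 1" --pt "0 0 -0.0035 0 0 -0.4 1" --pt "0 0 -0.0045 0 0 -0.2 1" --pt "0 0 -0.005 0 0 0 1" --pt "0 0 -0.006 0 0 0.2 1" --pt "0 0 -0.007 0 0 0.4 1" --pt "0 0 -0.0075 0 0 0.6 1" --pt "0 0 -0.0085 0 0 0.4 1" --pt "0 0 -0.0095 0 0 0.2 1" --pt "0 0 -0.01 0 0 0 1"

```text
clock: 13.32
tcp_pos: [0.5078, -0.306, 0.1383]
orientation: [-0.001, 0.188, 0.982, 0.0]
ft_force: [0.2, -1.0, -4.4]
gripper_width: 0.0134
gripper_force: 60.1
```

jog_arm --pt "0 0 -0.001 0 0 -0.2 1" --pt "0 0 -0.002 0 0 -0.4 1" --pt "0 0 -0.0025 0 0 -0.6 1" --pt "0 0 -0.0035 0 0 -0.4 1" --pt "0 0 -0.0045 0 0 -0.2 1" --pt "0 0 -0.005 0 0 0 1" --pt "0 0 -0.006 0 0 0.2 1" --pt "0 0 -0.007 0 0 0.4 1" --pt "0 0 -0.0075 0 0 0.6 1" --pt "0 0 -0.0085 0 0 0.4 1" --pt "0 0 -0.0095 0 0 0.2 1" --pt "0 0 -0.01 0 0 0 1"

```text
clock: 14.32
tcp_pos: [0.5082, -0.3066, 0.1421]
orientation: [0.0, 0.188, 0.982, -0.0]
ft_force: [-0.1, 0.7, -1.8]
gripper_width: 0.0135
gripper_force: 60.0
```

jog_arm --pt "0 0 -0.001 0 0 -0.2 1" --pt "0 0 -0.002 0 0 -0.4 1" --pt "0 0 -0.0025 0 0 -0.6 1" --pt "0 0 -0.0035 0 0 -0.4 1" --pt "0 0 -0.0045 0 0 -0.2 1" --pt "0 0 -0.005 0 0 0 1" --pt "0 0 -0.006 0 0 0.2 1" --pt "0 0 -0.007 0 0 0.4 1" --pt "0 0 -0.0075 0 0 0.6 1" --pt "0 0 -0.0085 0 0 0.4 1" --pt "0 0 -0.0095 0 0 0.2 1" --pt "0 0 -0.01 0 0 0 1"

```text
clock: 15.32
tcp_pos: [0.5082, -0.3066, 0.145]
orientation: [0.0, 0.188, 0.982, -0.0]
ft_force: [-0.2, 0.7, -1.6]
gripper_width: 0.0133
gripper_force: 60.0
```

```bash
python3 go.py .508 -.3065 .2 158.2
```

```text
shift [ 0.001 -0.    -0.183] turn [-0.001  0.     0.004] j [-0.55  0.37  1.76 -0.    1.01 -1.74] tcp [ 0.5082 -0.3066  0.145 ] F [-0.2  0.7 -1.6] [-0.    0.08  0.03] w 0.01325136961802069 t 15.3167
```

It's free: only its weight of about 1.6 N is on the tool, with no torque. Lift.

jog_arm --pt "0 0 -0.03 0 0 0 1" --pt "0 0 -0.08 0 0 0 1" --pt "0 0 -0.15 0 0 0 1" --pt "0 0 -0.24 0 0 0 1" --pt "0 0 -0.33 0 0 0 1" --pt "0 0 -0.33 0 0 0 1" --pt "0 0 -0.33 0 0 0 1"

```text
clock: 15.9
tcp_pos: [0.5091, -0.307, 0.246]
orientation: [0.002, 0.19, 0.982, -0.001]
ft_force: [-0.8, -0.2, -2.5]
gripper_width: 0.0132
gripper_force: 60.0
```

```bash
python3 go.py .562 -.13 .24 158.2
python3 - <<'E'
from h import *
d=snap('side','s5.png')
a=d['frame'][60:310,150:410]; cv2.imwrite('pics/x5.png',cv2.resize(a,None,fx=2,fy=2,interpolation=cv2.INTER_CUBIC)[:,:,::-1])
E
```

```text
shift [0.057 0.613 0.019] turn [-0.002  0.007 -0.005] j [-0.55  0.27  1.67 -0.    1.2  -1.73] tcp [ 0.5091 -0.307   0.246 ] F [-0.8 -0.2 -2.5] [-0.02  0.   -0.02] w 0.013176102593312299 t 15.9
```

View pics/x5.png

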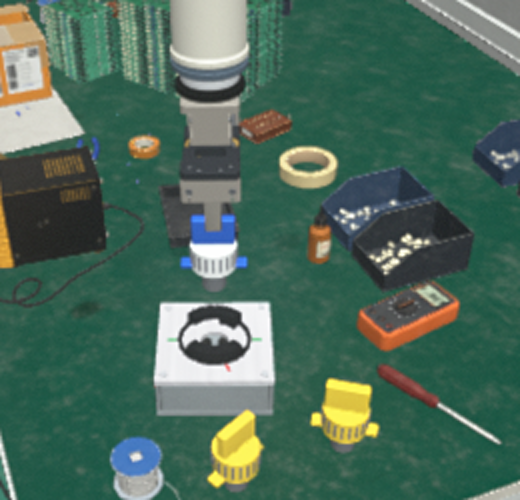

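The cartridge hangs upright at (213,255), clear of the unit, and the plate is back flat with nothing else disturbed. I'll carry it to the tray.

jog_arm --pt "0.01 0.1 0.02 0 0 0 1" --pt "0.02 0.2 0.02 0 0 0 1" --pt "0.03 0.3 0.02 0 0 0 1" --pt "0.04 0.4 0.02 0 0 0 1" --pt "0.05 0.5 0.02 0 0 0 1" --pt "0.057 0.6 0.02 0 0 0 1" --pt "0.057 0.613 0.02 0 0 0 1"

```text
clock: 16.53
tcp_pos: [0.5601, -0.125, 0.2362]
orientation: [-0.001, 0.188, 0.982, 0.001]
ft_force: [0.5, 0.8, -2.7]
gripper_width: 0.0132
gripper_force: 60.0
```

```bash
python3 go.py .616 .0485 .2 158.2
```

```text
shift [0.04  0.606 0.121] turn [ 0.003 -0.006  0.003] j [-0.22  0.25  1.71  0.    1.18 -1.42] tcp [ 0.5601 -0.125   0.2362] F [ 0.5  0.8 -2.7] [-0.01 -0.03  0.01] w 0.013233027777660432 t 16.5333
```

jog_arm --pt "0.01 0.1 0.02 0 0 0 1" --pt "0.015 0.2 0.04 0 0 0 1" --pt "0.02 0.3 0.06 0 0 0 1" --pt "0.03 0.4 0.08 0 0 0 1" --pt "0.035 0.5 0.1 0 0 0 1" --pt "0.04 0.56 0.12 0 0 0 1" --pt "0.04 0.6 0.12 0 0 0 1" --pt "0.04 0.6 0.12 0 0 0 1" --pt "0.04 0.6 0.12 0 0 0 1"

```text
clock: 17.28
tcp_pos: [0.615, 0.0422, 0.2013]
orientation: [-0.001, 0.188, 0.982, -0.0]
ft_force: [0.2, 0.1, -3.0]
gripper_width: 0.0133
gripper_force: 60.0
```

```bash
python3 go.py .616 .0485 .105 158.2
python3 - <<'E'
from h import *
d=snap('scene','s6.png');e=snap('side','s7.png')
f=lambda x:cv2.resize(x,(400,400),interpolation=cv2.INTER_CUBIC)
cv2.imwrite('pics/x6.png',np.hstack([f(d['frame'][120:220,155:255]),f(e['frame'][95:195,200:300])])[:,:,::-1])
E
```

```text
shift [0.004 0.021 0.321] turn [-0.002 -0.002  0.005] j [ 0.07  0.35  1.66 -0.    1.13 -1.13] tcp [0.615  0.0422 0.2013] F [ 0.2  0.1 -3. ] [-0.02  0.01 -0.  ] w 0.013316851258012142 t 17.2833
```

View pics/x6.png

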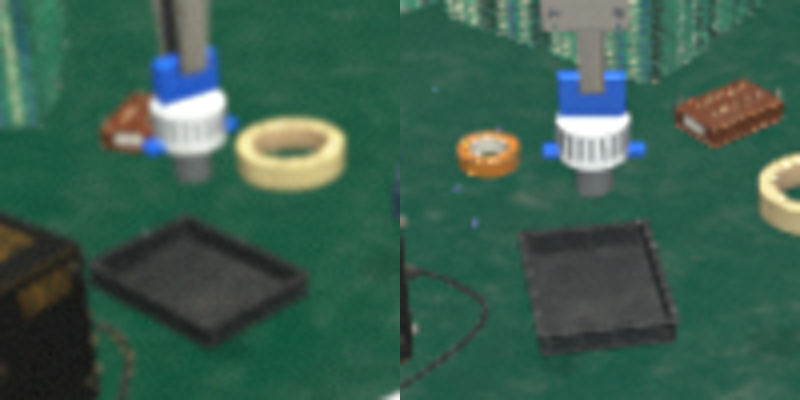

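The cartridge hangs upright over the empty tray at (195,180) and (595,190). Lower it in stages.

jog_arm --pt "0 0.01 0.06 0 0 0 1" --pt "0 0.02 0.15 0 0 0 1" --pt "0.004 0.021 0.24 0 0 0 1" --pt "0.004 0.021 0.3 0 0 0 1" --pt "0.004 0.021 0.34 0 0 0 1" --pt "0.004 0.021 0.34 0 0 0 1" --pt "0.004 0.021 0.34 0 0 0 1" --pt "0.004 0.021 0.34 0 0 0 1"

```text
clock: 18.05
tcp_pos: [0.6177, 0.0484, 0.1014]
orientation: [0.001, 0.188, 0.982, 0.0]
ft_force: [0.5, -0.6, -2.1]
gripper_width: 0.0132
gripper_force: 60.0
```

```bash
python3 go.py .616 .0485 .092 158.2
```

```text
shift [ 0.005 -0.002  0.031] turn [0.002 0.003 0.003] j [ 0.08  0.46  1.74 -0.    0.94 -1.12] tcp [0.6177 0.0484 0.1014] F [ 0.5 -0.6 -2.1] [ 0.   -0.05 -0.  ] w 0.013219937714959724 t 18.05
```

jog_arm --pt "0 0 0.01 0 0 0 1" --pt "0 0 0.018 0 0 0 1" --pt "0 0 0.024 0 0 0 1" --pt "0 0 0.028 0 0 0 1" --pt "0 0 0.03 0 0 0 1" --pt "0 0 0.03 0 0 0 1" --pt "0 0 0.03 0 0 0 1"

```text
clock: 18.63
tcp_pos: [0.6172, 0.049, 0.0917]
orientation: [0.0, 0.188, 0.982, 0.0]
ft_force: [-1.8, 0.9, 5.0]
gripper_width: 0.0134
gripper_force: 60.0
```

```bash
python3 go.py .616 .0485 .09 158.2
```

```text
shift [ 0.003 -0.003  0.006] turn [0.001 0.002 0.005] j [ 0.08  0.47  1.74  0.    0.92 -1.12] tcp [0.6172 0.049  0.0917] F [-1.8  0.9  5. ] [-0.06  0.34 -0.04] w 0.013389470997728442 t 18.6333
```

It has touched down at 5 N. Release and rise.

jog_arm --pt "0 0 -0.002 0 0 0 0.8" --pt "0 0 -0.002 0 0 0 0.7" --pt "0 0 -0.002 0 0 0 0.6" --pt "0 0 -0.002 0 0 0 0.5" --pt "0 0 -0.002 0 0 0 0.5" --pt "0 0 -0.002 0 0 0 0.5" --pt "0 0 -0.002 0 0 0 0.5" --grip_force 20

```text
clock: 19.22
tcp_pos: [0.6167, 0.0488, 0.0915]
orientation: [-0.0, 0.188, 0.982, -0.0]
ft_force: [0.4, 0.6, 0.3]
gripper_width: 0.0458
gripper_force: 0.0
```

jog_arm --pt "0 0 -0.03 0 0 0 0.5" --pt "0 0 -0.1 0 0 0 0.5" --pt "0 0 -0.2 0 0 0 0.5" --pt "0 0 -0.3 0 0 0 0.5" --pt "0 0 -0.4 0 0 0 0.5" --pt "0 0 -0.5 0 0 0 0.5" --pt "0 0 -0.5 0 0 0 0.5" --pt "0 0 -0.5 0 0 0 0.5"

```text
clock: 19.88
tcp_pos: [0.6179, 0.0489, 0.2443]
orientation: [0.002, 0.188, 0.982, 0.001]
ft_force: [-0.6, 0.6, -0.3]
gripper_width: 0.0457
gripper_force: 0.0
```

Run:
```python
from h import *
d=snap('scene','s8.png');e=snap('side','s9.png')
f=lambda x:cv2.resize(x,(400,400),interpolation=cv2.INTER_CUBIC)
cv2.imwrite('pics/x8.png',np.hstack([f(d['frame'][120:270,165:315]),f(e['frame'][105:265,190:350])])[:,:,::-1])
```

```text
(no output)
```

View pics/x8.png

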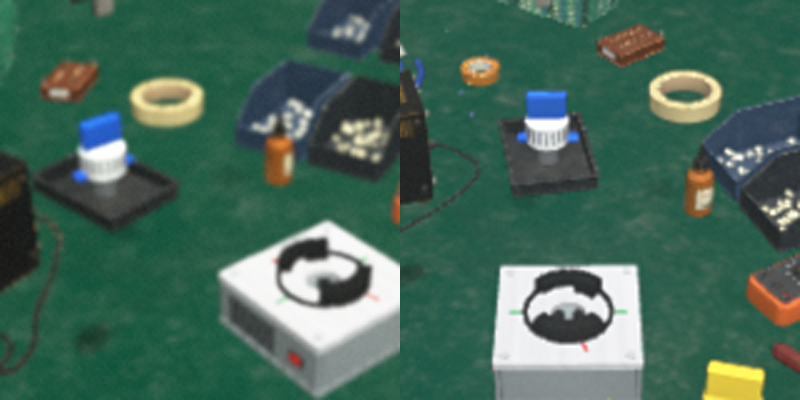

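The cartridge stands upright on its spigot in the tray at (102,165) and (547,140). The plate is flat on the unit, and the gripper is clear above.

```bash
python3 -c "
from plant import r
print(r.sign_off())"
```

```text
the job is handed in; nothing more can be done
None
```

I turned the cartridge into the open slots, twisted it loose with a gentle pull (about 8 N at most in the readings, under the 16 N that starts to lift the plate), and stood it upright in the black tray. I then let go and handed the job in at about 20 s; the last pictures show it standing and the plate flat on the unit.

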